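# Put away hose clamps and pipe fittings by kind

## Task

Sort the loose pieces off the bench into their places: slip the large hose clamp over the thick dowel and the small hose clamp over the thin dowel so that each lies flat on its block, and stand the brass hex bushing and the orange pipe coupling side by side, upright, on the floor of the rectangular plywood tray. Lay the black rubber grommet flat in the round metal dish, and leave everything released and at rest.

Things in the scene. Friction and masses are not known exactly. Their poses are not given: they have to be found in the camera images.
- large_clamp_center (a point): stainless worm-drive hose clamp lying flat, the larger of the two: a rigid round band 56 mm outside and 50 mm inside diameter, 16 mm high, with a screw housing that stands out 10 mm beyond the band on its own +y side (in x the housing and its screw reach from -13 to +18 mm). This point lies on the band's axis, half-way up (8 mm above its underside); z is up along the axis. The band's two sides along its own x are clear for a grasp 56 mm wide
- small_clamp_center (a point): stainless worm-drive hose clamp lying flat, the smaller of the two: a rigid round band 31 mm outside and 26 mm inside diameter, 16 mm high, with a screw housing that stands out 10 mm beyond the band on its own +y side (in x the housing and its screw reach from -13 to +18 mm). This point lies on the band's axis, half-way up (8 mm above its underside); z is up along the axis. The band's two sides along its own x are clear for a grasp 31 mm wide
- bushing_center (a point): yellow brass hex bushing standing on its hexagon: hexagon 34 mm across flats and 14 mm high at the bottom (one pair of flats faces its own +x and -x, the others are 60 degrees on), above it a round neck 25 mm in diameter and 14 mm high, with an open bore. This point lies on the axis, half-way up (14 mm above its underside); z up
- grommet_center (a point): black rubber grommet lying flat: a rigid ring 42 mm in diameter, 20 mm high, with a 22 mm hole and a groove round its waist. This point lies on the axis, half-way up (10 mm above its underside); z up
- coupling_center (a point): orange plastic pipe coupling standing on end: an open tube 42 mm in outside diameter at both ends (37 mm at its waist), 32 mm in bore, 46 mm high. This point lies on the axis, half-way up (23 mm above its underside); z up
- thick_dowel: block with the thick dowel, for the large clamp: a plywood block 100 x 100 mm, 12 mm thick, fixed to the bench, with one upright dark wooden dowel 30 mm in diameter at its middle that stands 35 mm above the block (top 47 mm above the bench). Origin at the middle of the block's underside, on the bench and on the dowel's axis; z up
- thin_dowel: block with the thin dowel, for the small clamp: a plywood block 100 x 100 mm, 12 mm thick, fixed to the bench, with one upright dark wooden dowel 8 mm in diameter at its middle that stands 35 mm above the block (top 47 mm above the bench). Origin at the middle of the block's underside, on the bench and on the dowel's axis; z up
- tray: rectangular open plywood tray fixed to the bench, for the bushing and the coupling: outside 120 mm along its x and 170 mm along its y, walls 28 mm high and 5 mm thick, inner floor (5 mm above the bench) 110 x 160 mm. Origin at the middle of its underside, on the bench; z up
- dish: round open metal dish fixed to the bench, for the grommet: 136 mm outside diameter, 24 mm high, upright wall 3 mm thick, inner floor 3 mm above the bench. Origin at the middle of its underside, on the bench; z up

How it is judged:
By the outcome, as a careful person would: the job done as asked, in the order asked, and still so for the second after the job is handed in, with the robot touching nothing.
It also fails if it takes over 115 s, if anything falls off the work surface, if the arm or the gripper's body presses on something with over 40 N, if the wrist force passes 120 N, or if a joint passes its speed limit or range.

## Robot

A 6-joint arm with a two-finger parallel gripper is mounted at the origin on the work surface. World frame = base frame: x ahead of the robot, y to its left, z up, the work surface at z = 0. Lengths are in m, angles in rad, forces in N, time in s.
With the tool pointing down it reaches from about 0.375 to 0.9 m from the base axis. Payload 3.1 kg.
Tool frame: the origin (TCP) lies between the finger pads; the fingertips stand 19 mm ahead of it and the grasp point (between the pads) is the TCP; z points along the fingers, y is the direction in which the jaws open and shut (so a half turn about z gives the same grasp; the last joint's range is limited). The gripper opens to 85 mm and grips with 20 to 120 N. Pads are 22 mm wide; open, the fingers measure 114 mm over their backs; the gripper's body (76 mm by 85 mm) begins 54 mm behind the grasp point. The pads swing forward as they close: fully open they stand 13 mm farther back than shut.
Start: joints at [-1.343, 0.527, 1.433, -0, 1.181, -0.178], TCP at [0.247, -0.574, 0.225] pointing down, gripper open.
Joint ranges: [-3.08, 3.08], [-0.75, 2.2], [0.22, 2.44], [-1.43, 4.57], [0, 2.65], [-2.85, 2.85]. Speed limits (rad/s): [2.79, 2.79, 3.14, 3.14, 3.14, 3.14].

## Interface

Orientations are given as a unit quaternion [x, y, z, w].
In Python, from station import manip, optics, job gives the robot as it stands.
- The arm moves only by the shell command python3 -m inch 'ROWS' [OPENING] [FORCE]. ROWS is JSON, one flat list of numbers, 4 for each row, row after row: the shift along the world's x, y, z in cm, then the turn about the world's z in rad. A call has 1 to 20 rows; each row shifts and turns the commanded pose from where the row before left it; what a row does not reach is not made up. A row lasts 1/8 s, in which the tool goes at most 62.5 mm and 10.7 degrees, less where a joint would pass 70% of its speed; a pose out of reach is approached as far as the arm can. A call with a gripper value outside its range is refused whole. OPENING is the opening in per cent of the stroke, from 0 (shut) to 100 (fully open), set as the call begins (- or left out, the last holds). The fingers move at their own pace and stop on an object; FORCE is the grip in N (left out, the last holds). Time passes only in rows, so rows that do not move let the fingers close. It gives the time, the measured TCP pose, the force and the opening at its end, in the units of the state.
- manip.sense(): the state, without advancing time (a new reading comes with each control period).
- optics.snapshot(name): name is "scene" or "top" or "wrist"; returns (picture, depth): 420x560x3 uint8, red, green, blue; 420x560 float32, m along the optical axis (not along the pixel's ray), 0 where there is no reading.
- optics.camera_model(name): a dict with "mtx" (3x3 intrinsics, pixels), "camera_from_world" (4x4, takes a point from world to camera coordinates); the wrist camera has in their place "tool_from_camera" (4x4, takes a point from camera to tool coordinates, whose origin is the TCP and whose axes are the flange's). Camera axes: x right, y up, looking along -z (the intrinsics and any distortion apply to the point x, -y, -z); pixel columns grow to the right and rows downward; lengths in m; the calibration is good to about 2 mm. A picture is of the moment at which its call begins: read the wrist's pose just before it. camera_model takes no time and is no camera call.
- job.sign_off(): hands the job in, once; it reports no verdict.
The state is a dict: "t": time; "q": joint angles; "qd": joint speeds; "tau": joint torques, N m; "tcp_pos": TCP position; "tool_rot": TCP orientation; "force": force on the tool from outside, world axes, zero at the start; "ft_torque": the same for the moment, N m; "finger_gap": opening from 0.0 (shut) to 1.0 (fully open).
Only numpy, scipy, OpenCV 4.12 (cv2) and the standard library are available. Lean on these libraries where they do the work, as an engineer would, in place of code of your own. Each camera call takes 0.05 s, during which the arm holds its last target.

## Working session

There is one attempt and no reset: what is moved stays moved. The work goes in short steps, Python scripts to look and compute and a shell command to move; the robot and the scene stay as the last step left them, time stands still between calls to the robot, and variables do not carry over. Pictures are saved under pics/ and viewed, and the job is handed in when it is done.

```bash
ls; mkdir -p pics; python3 - <<'E'
from station import manip, optics, job
import cv2, numpy as np
print(manip.sense())
for n in ["scene","top","wrist"]:
    p,d=optics.snapshot(n); cv2.imwrite(f"pics/{n}0.png",p[:,:,::-1]); np.save(f"pics/{n}0.npy",d)
    print(n,optics.camera_model(n), (d>0).mean())
E
```

```text
pics
{'t': 0.0, 'q': array([-1.34249798e+00,  5.28486359e-01,  1.43392469e+00, -3.21765804e-05,
        1.18141813e+00, -1.78497192e-01]), 'qd': array([-1.22383508e-03,  1.16246862e-03,  5.19065716e-04, -1.45271105e-04,
       -9.48366766e-05, -1.76406002e-04]), 'tau': array([ 5.53967184e-04, -4.42350590e+01, -1.78022951e+01, -3.35221857e-04,
        8.23010691e-03, -6.04834284e-06]), 'tcp_pos': array([ 0.24714043, -0.57324444,  0.22381413]), 'tool_rot': array([ 9.79384039e-01,  2.02004090e-01, -4.27150606e-05, -1.11754540e-03]), 'force': array([ 0.07673809,  0.45688965, -0.327054  ]), 'ft_torque': array([0.03117206, 0.08542423, 0.00580663]), 'finger_gap': 0.9996881724606942}
scene {'mtx': array([[466.0653681 ,   0.        , 277.80797957],
       [  0.        , 466.0653681 , 205.02257385],
       [  0.        ,   0.        ,   1.        ]]), 'camera_from_world': array([[-6.70336510e-01,  7.42056142e-01, -1.28260615e-03,
         3.02515713e-01],
       [-5.89133271e-01, -5.31141089e-01,  6.08942635e-01,
         2.59204401e-01],
       [ 4.51188378e-01,  4.08952107e-01,  7.93213226e-
[... 438 characters left out ...]
74794],
       [-0.05897709, -0.02391109,  0.99797293, -0.84402564],
       [ 0.        ,  0.        ,  0.        ,  1.        ]])} 0.9957695578231293
wrist {'mtx': array([[293.14557035,   0.        , 278.7752999 ],
       [  0.        , 293.14557035, 208.35209206],
       [  0.        ,   0.        ,   1.        ]]), 'tool_from_camera': array([[ 4.19525773e-04,  9.62846522e-01,  2.70048882e-01,
         6.81801571e-02],
       [ 9.99999646e-01, -2.07123766e-04, -8.15027358e-04,
         2.87582726e-04],
       [-7.28812716e-04,  2.70049129e-01, -9.62846269e-01,
        -1.48900218e-01],
       [ 0.00000000e+00,  0.00000000e+00,  0.00000000e+00,
         1.00000000e+00]])} 0.9959948979591837
```

View pics/top0.png

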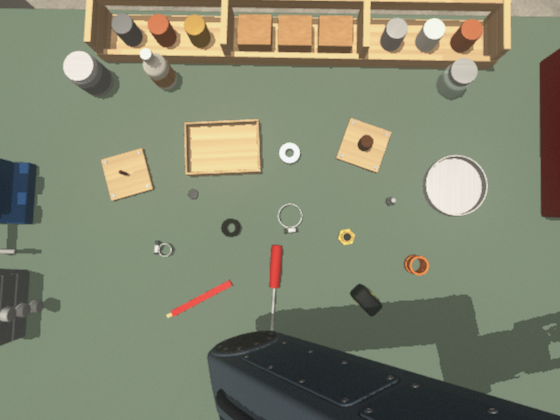

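View pics/scene0.png

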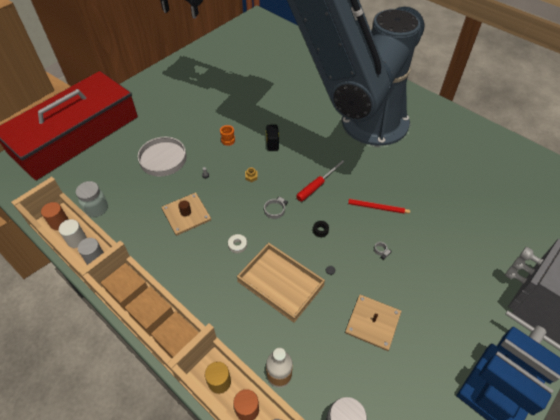

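View pics/wrist0.png

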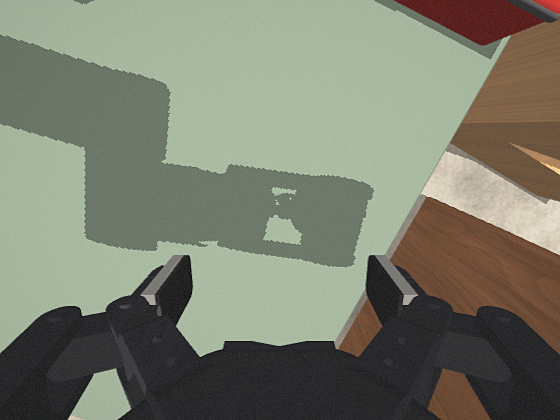

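```bash
cat > h.py <<'E'
import numpy as np, cv2
from station import manip, optics
def cloud(name,p=None,d=None,T=None):
    m=optics.camera_model(name); K=m["mtx"]
    h,w=d.shape; u,v=np.meshgrid(np.arange(w),np.arange(h))
    x=(u-K[0,2])/K[0,0]*d; y=-(v-K[1,2])/K[1,1]*d
    P=np.stack([x,y,-d,np.ones_like(d)],-1)
    M=np.linalg.inv(m["camera_from_world"]) if T is None else T@m["tool_from_camera"]
    return (P@M.T)[...,:3]
def wristT(s):
    from scipy.spatial.transform import Rotation as R
    T=np.eye(4);T[:3,:3]=R.from_quat(s["tool_rot"]).as_matrix();T[:3,3]=s["tcp_pos"];return T
E
python3 - <<'E'
from h import *
p=cv2.imread("pics/top0.png");d=np.load("pics/top0.npy")
W=cloud("top",d=d)
print("bench",[W[v,u].round(4) for u,v in [(100,330),(320,180),(450,300),(250,190)]])
rois=dict(thin=(127,174,34),tray=(223,147,52),thick=(365,145,34),dish=(456,185,40),grom=(231,228,15),large=(290,218,22),small=(163,249,16),bush=(347,237,14),coup=(417,265,16))
for n,(u,v,r) in rois.items():
    S=W[v-r:v+r+1,u-r:u+r+1].reshape(-1,3); S=S[S[:,2]>0.006]
    lo,hi=S.min(0),S.max(0); print(n,len(S),"min",lo.round(3),"max",hi.round(3),"mid",((lo+hi)/2).round(4),"z90",np.percentile(S[:,2],[10,50,90]).round(3))
c=p[120:300,90:500]; 
a=cv2.resize(p[130:290,90:290],None,fx=4,fy=3.75,interpolation=cv2.INTER_CUBIC);cv2.imwrite("pics/a.png",a)
a=cv2.resize(p[130:290,260:460],None,fx=4,fy=3.75,interpolation=cv2.INTER_CUBIC);cv2.imwrite("pics/b.png",a)
E
```

```text
bench [array([0.1918, 0.4232, 0.0016]), array([ 0.5492, -0.0675, -0.0009]), array([ 0.2865, -0.3645,  0.0018]), array([ 0.5214,  0.0933, -0.0008])]
thin 1913 min [ 0.426 -0.008  0.006] max [0.611 0.439 0.871] mid [0.5185 0.2156 0.4384] z90 [0.01  0.012 0.014]
tray 2004 min [ 0.426 -0.008  0.006] max [0.68  0.243 0.871] mid [0.5532 0.1178 0.4384] z90 [0.006 0.009 0.029]
thick 1942 min [ 0.426 -0.226  0.006] max [ 0.694 -0.008  0.871] mid [ 0.5599 -0.1166  0.4384] z90 [0.01  0.013 0.024]
dish 781 min [ 0.426 -0.436  0.006] max [ 0.612 -0.008  0.871] mid [ 0.5191 -0.2218  0.4384] z90 [0.007 0.018 0.025]
grom 217 min [ 0.414 -0.008  0.006] max [0.455 0.151 0.871] mid [0.4346 0.0719 0.4384] z90 [0.017 0.02  0.022]
large 182 min [ 0.426 -0.028  0.006] max [0.493 0.026 0.871] mid [ 0.4595 -0.0009  0.4385] z90 [0.012 0.016 0.019]
small 141 min [ 0.367 -0.008  0.006] max [0.426 0.305 0.871] mid [0.3964 0.1488 0.4384] z90 [0.01  0.015 0.018]
bush 209 min [ 0.404 -0.146  0.007] max [ 0.44  -0.008  0.871] mid [ 0.4223 -0.0767  0.4389] z90 [0.013 0.016 0.029]
coup 313 min [ 0.346 -0.3    0.007] max [ 0.426 -0.008  0.871] mid [ 0.386  -0.1537  0.4387] z90 [0.013 0.038 0.048]
```

View pics/a.png

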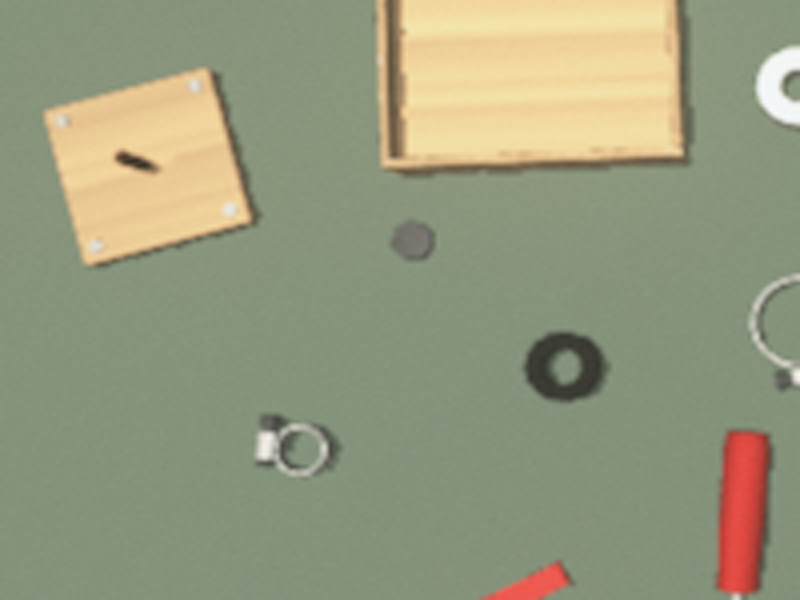

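View pics/b.png

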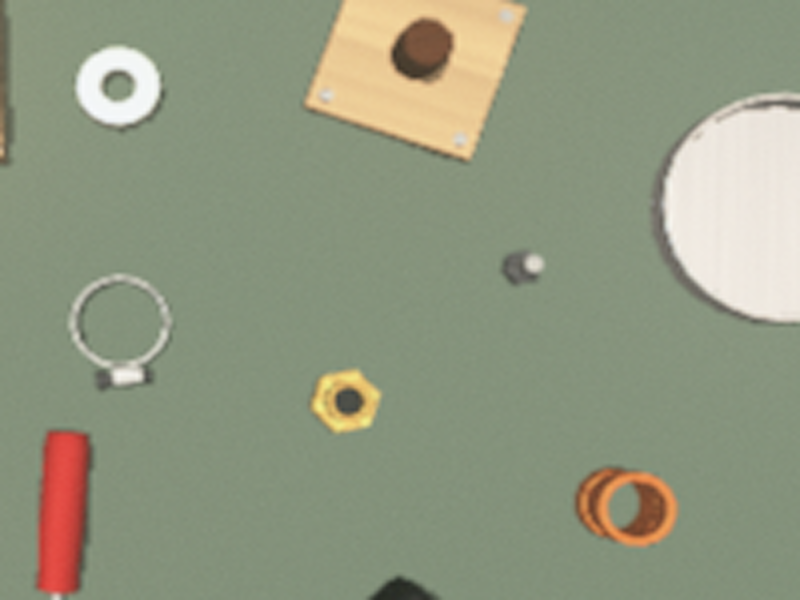

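```bash
cat >> h.py <<'E'
def mask(W,d,u,v,r,z0,z1):
    m=np.zeros(d.shape,bool); m[v-r:v+r+1,u-r:u+r+1]=True
    return m&(d>0)&(W[...,2]>z0)&(W[...,2]<z1)
def circ(P):
    A=np.c_[2*P[:,:2],np.ones(len(P))]; b=(P[:,:2]**2).sum(1); s=np.linalg.lstsq(A,b,rcond=None)[0]
    return s[:2],np.sqrt(s[2]+s[0]**2+s[1]**2)
def rect(P):
    (c,s,a)=cv2.minAreaRect((P[:,:2]*1000).astype(np.float32)); return np.round(c,1),np.round(s,1),round(a,1)
E
cat > meas.py <<'E'
from h import *
import sys
def run(name,rois,W,d):
  for n,(u,v,r,z0,z1) in rois.items():
    P=W[mask(W,d,u,v,r,z0,z1)]
    c,R=circ(P); print(n,len(P),"rect(mm)",*rect(P),"circ",(c*1000).round(1),round(R*1000,1),"mean",(P.mean(0)*1000).round(1),'zmed',np.median(P[:,2]).round(4))
E
python3 - <<'E'
from meas import *
d=np.load("pics/top0.npy");W=cloud("top",d=d)
run("top",dict(thin=(127,174,34,.006,.02),thindowel=(127,174,20,.03,.06),tray=(223,147,52,.02,.04),thick=(365,145,36,.007,.02),thickdow=(365,145,18,.035,.06),dish=(456,185,40,.018,.035),grom=(231,228,15,.008,.03),largeall=(290,218,22,.007,.03),largeband=(290,214,14,.007,.03),smallall=(163,249,16,.007,.03),bush=(347,237,14,.006,.04),bushneck=(347,237,14,.022,.04),coup=(417,265,16,.038,.06)),W,d)
s=np.load("pics/scene0.npy");S=cloud("scene",d=s)
print("SCENE bench",S[200,330],S[330,220])
run("scene",dict(thin=(374,321,36,.007,.02),thindowel=(374,318,14,.03,.06),tray=(281,281,50,.02,.04),thick=(186,212,32,.007,.02),thickdow=(186,208,14,.035,.06),dish=(162,156,30,.018,.035),grom=(321,229,13,.008,.03),large=(275,206,18,.007,.03),small=(382,249,15,.007,.03),bush=(251,174,12,.006,.04),coup=(228,134,16,.038,.06)),S,s)
E
```

```text
thin 1869 rect(mm) [550.7 377.3] [100.9 101.9] 17.7 circ [550.3 376.5] 41.5 mean [550.1 375.9  12.2] zmed 0.0122
thindowel 20 rect(mm) [550. 377.] [6.2 5.9] 7.9 circ [550.4 377.1] 2.9 mean [550.  376.1  41.1] zmed 0.0428
tray 684 rect(mm) [616.3 156.7] [120.5 170.1] 3.8 circ [615.4 156.5] 80.1 mean [617.6 158.7  26.9] zmed 0.0274
thick 1735 rect(mm) [ 632.8 -164.6] [100.3 101.3] 71.9 circ [ 632.6 -164.4] 42.7 mean [ 631.3 -163.7   12.3] zmed 0.0123
thickdow 151 rect(mm) [ 632.5 -163.7] [28.8 28.5] 38.8 circ [ 631.7 -163.5] 10.7 mean [ 631.4 -163.3   46.1] zmed 0.0467
dish 370 rect(mm) [ 544.1 -367.9] [134.7 134.3] 45.3 circ [ 544.3 -368.1] 66.2 mean [ 545.9 -373.2   23.2] zmed 0.0236
grom 204 rect(mm) [434.6 131.7] [40.5 38.4] 4.4 circ [435.1 131.8] 16.4 mean [435.4 132.1  19.8] zmed 0.02
largeall 168 rect(mm) [460.1  -1.1] [65.4 54.1] 2.1 circ [461.8  -1.1] 28.0 mean [454.8  -1.7  15.4] zmed 0.0157
largeband 124 rect(mm) [464.6  -0.9] [56.5 54.1] 1.7 circ [464.9  -1.3] 26.6 mean [463.1  -1.5  15.7] zmed 0.0158
smallall 137 rect(mm) [382.2 283. ] [40.5 30.9] 80.2 circ [382.8 283.1] 1
[... 1057 characters left out ...]
h 270 rect(mm) [ 546.3 -366.3] [138.1 134.2] 60.4 circ [ 546.  -367.2] 66.2 mean [ 546.7 -367.5   22.6] zmed 0.0227
grom 168 rect(mm) [436.2 133.2] [42.7 38.3] 38.5 circ [437.6 134. ] 16.5 mean [437.1 134.   18.7] zmed 0.0196
large 172 rect(mm) [4.626e+02 1.000e-01] [67.6 55.2] 12.0 circ [464.5   1.1] 27.6 mean [4.595e+02 4.000e-01 1.400e+01] zmed 0.0146
small 126 rect(mm) [384.1 286.2] [42.7 31.7] 70.9 circ [384.1 285.5] 16.6 mean [385.4 287.9  14.1] zmed 0.0144
bush 135 rect(mm) [ 419.  -142.8] [70.9 45.6] 44.9 circ [ 423.5 -135.1] 17.9 mean [ 426.7 -125.7   18.4] zmed 0.0167
coup 93 rect(mm) [ 366.9 -279.2] [42.7 38.4] 46.6 circ [ 367.8 -279.3] 18.6 mean [ 368.2 -278.2   44. ] zmed 0.0444
```

```bash
python3 -m inch '[1.98,5.2,-1,-0.034, 1.98,5.2,-1,-0.034, 1.98,5.2,-1,-0.034, 1.98,5.2,-1,-0.034, 1.98,5.2,-1,-0.034, 1.98,5.2,-1,-0.034, 1.98,5.2,-1,-0.034, 1.98,5.2,-1,-0.034, 1.98,5.2,-1,-0.034, 1.98,5.2,-1,-0.034, 1.98,5.2,-1,-0.034, 0,0,0,0]' 100 40
cat > look.py <<'E'
from h import *
import sys
n=sys.argv[1]
s=manip.sense(); p,d=optics.snapshot("wrist"); cv2.imwrite(f"pics/{n}.png",p[:,:,::-1]); np.save(f"pics/{n}.npy",d)
T=wristT(s); np.save(f"pics/{n}_T.npy",T)
y=T[:3,1]; print("t",s["t"],"tcp",(s["tcp_pos"]*1000).round(1),"jaw deg",np.degrees(np.arctan2(y[1],y[0])).round(2)%180,"toolz",T[:3,2].round(3),"gap",s["finger_gap"],"F",s["force"].round(1))
E
python3 look.py w1
```

```text
t: 1.65
tcp_pos: [0.4653, 0.0015, 0.1141]
tool_rot: [1.0, 0.02, -0.0, -0.0]
force: [0.1, -0.7, -0.4]
finger_gap: 0.998
t 1.65 tcp [465.3   1.5 114.1] jaw deg 92.27 toolz [-0.001  0.001 -1.   ] gap 0.9977266562624673 F [ 0.1 -0.7 -0.4]
```

View pics/w1.png

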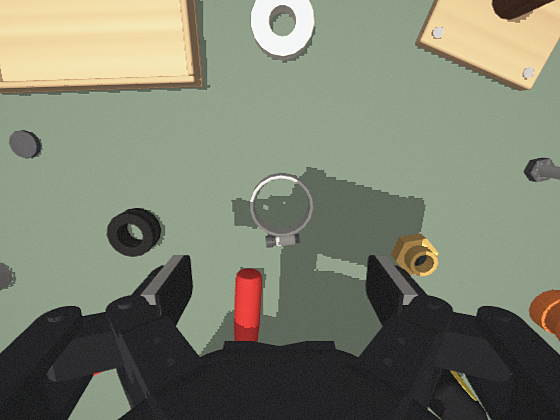

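```bash
python3 - <<'E'
from meas import *
d=np.load("pics/w1.npy");W=cloud("wrist",d=d,T=np.load("pics/w1_T.npy"))
print("bench",W[120,340],W[150,150],(W[mask(W,d,281,205,10,-.1,.1)]).mean(0))
run("w",dict(band=(281,203,30,.01,.03),all=(281,215,45,.01,.03),bush=(416,255,30,.02,.04),grom=(133,231,32,.014,.03)),W,d)
E
```

```text
bench [ 5.40687849e-01 -4.87175937e-02 -3.27974256e-04] [ 0.50865554  0.11666642 -0.00052259] [ 4.62987053e-01 -1.21648463e-03 -2.41183353e-04]
band 698 rect(mm) [467.2  -1.1] [53. 53.] 1.6 circ [466.5  -0.8] 26.0 mean [466.8  -0.6  14.9] zmed 0.0153
all 1097 rect(mm) [461.   -1.9] [65.5 54.9] 11.8 circ [462.7  -0.7] 27.6 mean [455.6  -1.2  14.8] zmed 0.0153
bush 523 rect(mm) [ 422.3 -127.9] [25.1 24. ] 35.5 circ [ 422.9 -127.4] 10.5 mean [ 423.  -127.3   25.8] zmed 0.0269
grom 1321 rect(mm) [435.3 132.2] [41.1 41.2] 85.6 circ [435.9 131.4] 16.5 mean [436.2 131.5  19.1] zmed 0.0194
```

```bash
python3 -m inch '[0.05,-0.1,-4,0, 0.05,-0.1,-3.7,0, 0,0,-1,0, 0,0,-0.4,0, 0,0,0,0]' 100 40 && python3 -m inch '[0,0,0,0,0,0,0,0,0,0,0,0,0,0,0,0]' 40 40 && python3 look.py w2
```

```text
t: 2.33
tcp_pos: [0.4666, -0.0046, 0.0245]
tool_rot: [1.0, 0.016, 0.001, 0.0]
force: [0.1, -0.3, 0.8]
finger_gap: 0.996
t: 2.82
tcp_pos: [0.4662, -0.0039, 0.024]
tool_rot: [1.0, 0.017, 0.0, 0.0]
force: [0.6, 0.5, 0.5]
finger_gap: 0.398
t 2.825 tcp [466.2  -3.9  24. ] jaw deg 91.89 toolz [ 0. -0. -1.] gap 0.3976513203348596 F [0.6 0.5 0.5]
```

View pics/w2.png

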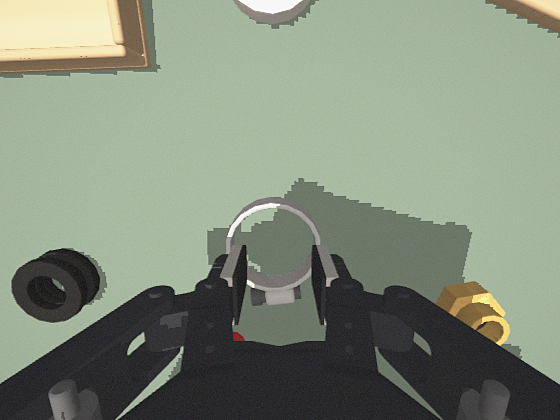

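```bash
python3 - <<'E'
from meas import *
d=np.load("pics/w2.npy");T=np.load("pics/w2_T.npy");W=cloud("wrist",d=d,T=T)
for v in range(245,325,8):
    print(v,[tuple((W[v,u]*1000).round(0).astype(int)) for u in (232,238,241,244,250,312,316,320,328)])
m=mask(W,d,275,240,60,.01,.03); m[265:]=False
print(circ(W[m]),np.median(W[m][:,2]))
p=cv2.imread("pics/w2.png");cv2.imwrite("pics/w2z.png",cv2.resize(p[190:340,180:380],None,fx=4,fy=4,interpolation=cv2.INTER_CUBIC))
E
```

```text
245 [(np.int64(476), np.int64(20), np.int64(35)), (np.int64(476), np.int64(16), np.int64(36)), (np.int64(476), np.int64(15), np.int64(36)), (np.int64(477), np.int64(13), np.int64(36)), (np.int64(461), np.int64(14), np.int64(0)), (np.int64(477), np.int64(-21), np.int64(34)), (np.int64(478), np.int64(-23), np.int64(36)), (np.int64(477), np.int64(-25), np.int64(35)), (np.int64(463), np.int64(-36), np.int64(0))]
253 [(np.int64(476), np.int64(18), np.int64(46)), (np.int64(476), np.int64(15), np.int64(46)), (np.int64(476), np.int64(14), np.int64(46)), (np.int64(473), np.int64(13), np.int64(39)), (np.int64(456), np.int64(14), np.int64(0)), (np.int64(472), np.int64(-21), np.int64(34)), (np.int64(477), np.int64(-22), np.int64(45)), (np.int64(477), np.int64(-24), np.int64(45)), (np.int64(478), np.int64(-27), np.int64(45))]
261 [(np.int64(476), np.int64(17), np.int64(54)), (np.int64(477), np.int64(14), np.int64(54)), (np.int64(474), np.int64(13), np.int64(49)), (np.int64(470), np.int64(13), np.int64(41)), (np.int64(450), np.int64(14), np.int64(-1)), (np.int64(469), np.int64(-21), np.int64(36)),
[... 2417 characters left out ...]
 np.int64(-1)), (np.int64(416), np.int64(-29), np.int64(0)), (np.int64(415), np.int64(-31), np.int64(-1)), (np.int64(463), np.int64(-21), np.int64(68)), (np.int64(484), np.int64(-18), np.int64(99))]
317 [(np.int64(460), np.int64(14), np.int64(71)), (np.int64(457), np.int64(12), np.int64(66)), (np.int64(407), np.int64(20), np.int64(-1)), (np.int64(408), np.int64(17), np.int64(0)), (np.int64(408), np.int64(13), np.int64(0)), (np.int64(409), np.int64(-29), np.int64(0)), (np.int64(409), np.int64(-32), np.int64(-1)), (np.int64(460), np.int64(-21), np.int64(69)), (np.int64(483), np.int64(-18), np.int64(102))]
(array([ 0.46691394, -0.00080093]), np.float64(0.02576499492163005)) 0.015465216956783268
```

View pics/w2z.png

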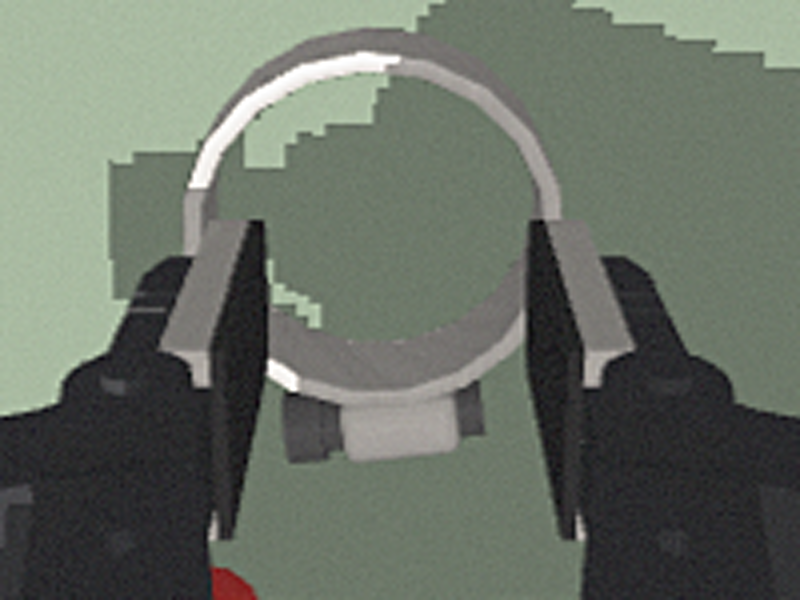

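```bash
python3 -m inch '[0,0.3,0,0, 0,0,0,0, 0,0,0,0, 0,0,-1,0, 0,0,-1,0,0,0,0,0]' 76 40 && python3 look.py w3; python3 - <<'E'
from meas import *
d=np.load("pics/w3.npy");T=np.load("pics/w3_T.npy");W=cloud("wrist",d=d,T=T)
Q=(W-T[:3,3])@T[:3,:3]
m=(d>0)&(abs(Q[...,0]-.01)<.006)&(abs(Q[...,1])<.05)&(Q[...,2]<.02)&(Q[...,2]>-.06)&(W[...,2]>.018)
print(m.sum(),np.percentile(W[m][:,2],[0,1,5,20]),np.percentile(Q[m][:,1],[0,50,100]))
E
```

```text
t: 3.62
tcp_pos: [0.4654, -0.0008, 0.0027]
tool_rot: [1.0, 0.016, -0.001, -0.0]
force: [-0.1, 0.2, 0.4]
finger_gap: 0.761
t 3.625 tcp [465.4  -0.8   2.7] jaw deg 91.87 toolz [-0.002  0.001 -1.   ] gap 0.7614932598545482 F [-0.1  0.2  0.4]
3457 [0.01800682 0.01936235 0.02313723 0.03201418] [-0.04994163 -0.03176786  0.04997503]
```

View pics/w3.png

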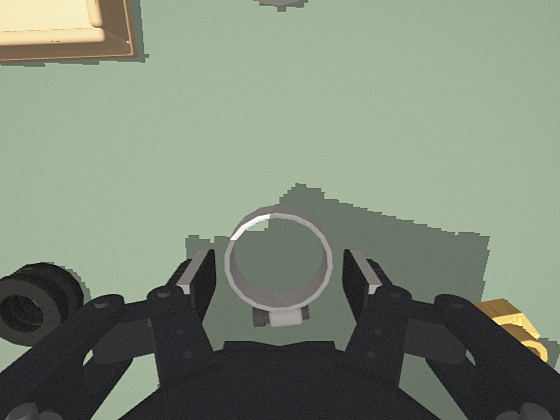

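```bash
python3 -m inch '[0.1,0,-0.7,0, 0,0,-0.6,0, 0,0,0,0]' 76 40 && python3 -m inch '[0,0,0,0,0,0,0,0,0,0,0,0,0,0,0,0]' 40 50 && python3 look.py w4
```

```text
t: 4.05
tcp_pos: [0.4668, -0.0009, -0.0097]
tool_rot: [1.0, 0.016, -0.0, -0.0]
force: [-0.6, -0.1, -0.2]
finger_gap: 0.76
t: 4.55
tcp_pos: [0.467, -0.001, -0.0088]
tool_rot: [1.0, 0.017, 0.0, 0.0]
force: [-0.6, -0.5, 5.8]
finger_gap: 0.63
t 4.55 tcp [467.   -1.   -8.8] jaw deg 91.89 toolz [ 0. -0. -1.] gap 0.6300195746338606 F [-0.6 -0.5  5.8]
```

View pics/w4.png

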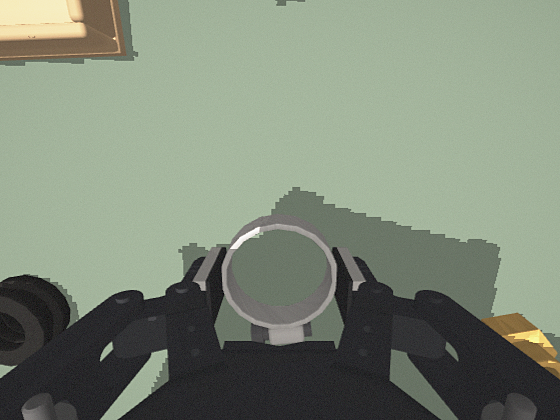

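```bash
python3 -m inch '[0,0,4,0, 0,0,5,0, 4.15,-4.05,0,0, 4.15,-4.05,0,0, 4.15,-4.05,0,0, 4.15,-4.05,0,0, 0,0,0,0]' - 50 && python3 look.py w5; python3 - <<'E'
from meas import *
d=np.load("pics/w5.npy");T=np.load("pics/w5_T.npy");W=cloud("wrist",d=d,T=T)
E
```

```text
t: 5.48
tcp_pos: [0.637, -0.1673, 0.0809]
tool_rot: [1.0, 0.015, 0.003, 0.002]
force: [-0.5, 0.1, -1.0]
finger_gap: 0.634
t 5.475 tcp [ 637.  -167.3   80.9] jaw deg 91.69 toolz [ 0.006 -0.003 -1.   ] gap 0.6338567642711987 F [-0.5  0.1 -1. ]
```

View pics/w5.png

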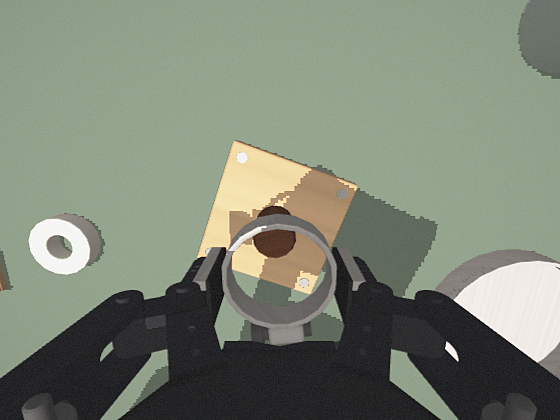

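```bash
python3 -m inch '[0,0,0,0]' && python3 look.py w6; python3 - <<'E'
from meas import *
d=np.load("pics/w6.npy");T=np.load("pics/w6_T.npy");W=cloud("wrist",d=d,T=T)
p=cv2.imread("pics/w6.png")
P=W[mask(W,d,273,228,28,.038,.052)];print(len(P),circ(P),rect(P),P.mean(0))
E
```

```text
t: 5.65
tcp_pos: [0.6313, -0.1616, 0.0799]
tool_rot: [1.0, 0.017, -0.002, -0.001]
force: [0.4, 1.1, -1.1]
finger_gap: 0.635
t 5.65 tcp [ 631.3 -161.6   79.9] jaw deg 91.89 toolz [-0.003  0.002 -1.   ] gap 0.635107261842859 F [ 0.4  1.1 -1.1]
833 (array([ 0.63442119, -0.16434174]), np.float64(0.01085476074333848)) (array([ 633. , -163.6]), array([28.7, 27. ]), 1.9) [ 0.63147412 -0.16424822  0.04581525]
```

```bash
python3 -m inch '[0,0,-3,0, 0,0,-2.5,0, 0,0,-1.4,0, 0,0,-0.6,0, 0,0,0,0,0,0,0,0]' - 50 
```

```text
t: 6.45
tcp_pos: [0.6338, -0.1632, 0.0068]
tool_rot: [1.0, 0.016, 0.001, 0.0]
force: [0.3, 0.4, 0.9]
finger_gap: 0.631
```

```bash
python3 -m inch '[0,0,-0.3,0, 0,0,0,0,0,0,0,0]' - 50; python3 -m inch '[0,0,0,0, 0,0,0,0]' 80; python3 look.py w7
```

```text
t: 6.82
tcp_pos: [0.6337, -0.1632, 0.0033]
tool_rot: [1.0, 0.016, 0.001, 0.0]
force: [0.6, -0.1, 1.9]
finger_gap: 0.631
t: 7.08
tcp_pos: [0.6328, -0.1628, 0.0026]
tool_rot: [1.0, 0.016, -0.0, -0.0]
force: [-0.4, 0.5, 0.0]
finger_gap: 0.798
t 7.075 tcp [ 632.8 -162.8    2.6] jaw deg 91.88 toolz [-0.001  0.    -1.   ] gap 0.7975282663042069 F [-0.4  0.5  0. ]
```

View pics/w7.png

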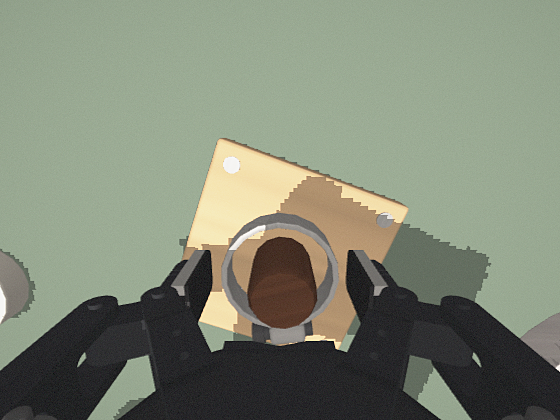

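```bash
python3 -m inch '[0,0,5,0, 0,0,5.5,0, -2.79,4.91,0,0.152, -2.79,4.91,0,0.152, -2.79,4.91,0,0.152, -2.79,4.91,0,0.152, -2.79,4.91,0,0.152, -2.79,4.91,0,0.152, -2.79,4.91,0,0.152, -2.79,4.91,0,0.152, -2.79,4.91,0,0.152, 0,0,0,0,0,0,0,0]' 80; python3 look.py w8
```

```text
t: 8.75
tcp_pos: [0.3822, 0.279, 0.1079]
tool_rot: [0.764, 0.645, 0.0, 0.0]
force: [1.0, 0.8, 0.5]
finger_gap: 0.798
t 8.75 tcp [382.2 279.  107.9] jaw deg 170.28 toolz [ 0.001 -0.    -1.   ] gap 0.7982691949429379 F [1.  0.8 0.5]
```

View pics/w8.png

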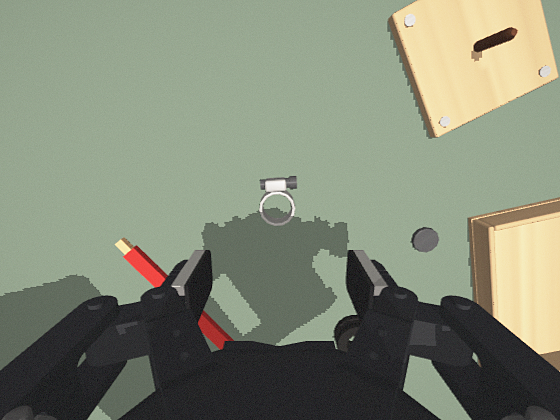

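```bash
python3 - <<'E'
from meas import *
d=np.load("pics/w8.npy");T=np.load("pics/w8_T.npy");W=cloud("wrist",d=d,T=T)
run("w",dict(band=(278,208,20,.01,.03),all=(278,200,34,.008,.03)),W,d)
P=W[mask(W,d,278,200,34,.008,.03)]; Q=(P-T[:3,3])@T[:3,:3]*1000; print(Q.min(0),Q.max(0))
P=W[mask(W,d,278,214,20,.01,.03)];print(circ(P))
print(rect(W[mask(W,d,495,40,25,.038,.06)]),rect(W[mask(W,d,470,70,85,.008,.02)]))
E
```

```text
band 462 rect(mm) [381.1 281. ] [33.5 30.6] 76.8 circ [380.7 280.9] 14.6 mean [380.7 282.1  15. ] zmed 0.0155
all 856 rect(mm) [382.2 285.5] [42.7 30.9] 77.9 circ [382.9 285. ] 16.7 mean [383.1 289.8  14.3] zmed 0.0151
[-14.88784433 -16.88947807  90.20524331] [27.28744483 14.78474668 99.83264322]
(array([0.3804557 , 0.27949288]), np.float64(0.013881937002146674))
(array([549.4, 377.6]), array([7.7, 6.8]), 88.4) (array([0., 0.]), array([0., 0.]), 0.0)
```

```bash
python3 -m inch '[-0.1,0,-4.5,-0.03, 0,0.05,-4,0, 0,0,-2,0, 0,0,-0.7,0, 0,0,0,0,0,0,0,0]' 52 40; python3 look.py w9
```

```text
t: 9.55
tcp_pos: [0.3819, 0.2794, -0.0034]
tool_rot: [0.774, 0.633, 0.001, 0.0]
force: [0.1, 1.0, -0.5]
finger_gap: 0.521
t 9.55 tcp [381.9 279.4  -3.4] jaw deg 168.49 toolz [ 0.002  0.001 -1.   ] gap 0.5208897227902206 F [ 0.1  1.  -0.5]
```

View pics/w9.png

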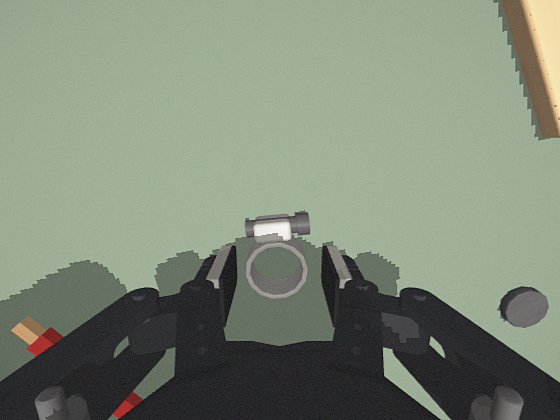

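```bash
python3 -m inch '[0,0,-0.2,0, 0,0,0,0,0,0,0,0, 0,0,0,0, 0,0,0,0]' 15 40; python3 look.py w10
```

```text
t: 10.22
tcp_pos: [0.3817, 0.2797, -0.0047]
tool_rot: [0.774, 0.633, 0.001, 0.0]
force: [0.4, -2.1, 10.2]
finger_gap: 0.338
t 10.225 tcp [381.7 279.7  -4.7] jaw deg 168.6 toolz [ 0.002  0.001 -1.   ] gap 0.33765045885227263 F [ 0.4 -2.1 10.2]
```

View pics/w10.png

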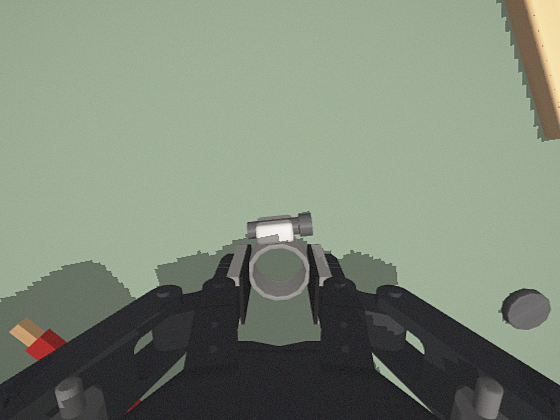

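```bash
python3 -m inch '[0,0,4,0, 0,0,5,0, 4.23,2.45,0,0, 4.22,2.45,0,0, 4.23,2.45,0,0, 4.22,2.45,0,0, 0,0,0,0,0,0,0,0]' - 40; python3 look.py w11; python3 - <<'E'
from meas import *
d=np.load("pics/w11.npy");T=np.load("pics/w11_T.npy");W=cloud("wrist",d=d,T=T)
m=(d>0)&(W[...,2]>.035)&(W[...,2]<.053)&(np.hypot(W[...,0]-.551,W[...,1]-.377)<.02); P=W[m];print(len(P),rect(P),P.mean(0)); v,u=np.nonzero(m);print(u.mean(),v.mean())
E
```

```text
t: 11.28
tcp_pos: [0.5485, 0.3769, 0.0833]
tool_rot: [0.774, 0.633, -0.001, -0.0]
force: [0.2, -0.0, 0.3]
finger_gap: 0.335
t 11.275 tcp [548.5 376.9  83.3] jaw deg 168.56 toolz [-0.002 -0.001 -1.   ] gap 0.3353196872597007 F [ 0.2 -0.   0.3]
0 (array([0., 0.]), array([0., 0.]), 0.0) [nan nan nan]
nan nan<stdin>:3: RuntimeWarning: Mean of empty slice.
  ret = um.true_divide(
  ret = ret.dtype.type(ret / rcount)
```

View pics/w11.png

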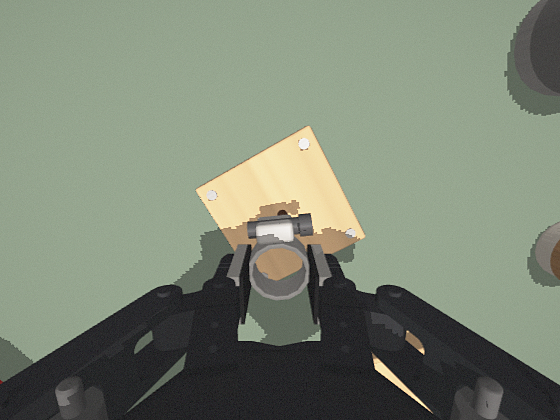

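```bash
python3 - <<'E'
from meas import *
d=np.load("pics/w11.npy");T=np.load("pics/w11_T.npy")
m=optics.camera_model("wrist");M=np.linalg.inv(T@m["tool_from_camera"]);K=m["mtx"]
for P in [(.551,.3776,.047),(.551,.3776,.012)]:
    c=M@np.r_[P,1]; print(K[0,0]*c[0]/-c[2]+K[0,2],K[1,1]*-c[1]/-c[2]+K[1,2])
s=manip.sense();print(s["tcp_pos"])
W=cloud("wrist",d=d,T=T); P=W[mask(W,d,280,205,90,.008,.016)]; print(len(P))
for u,v in [(310,126),(197,190),(364,237)]: print(W[v+ (4 if v<150 else 0),u+(-4 if u>300 else 4)])
p=cv2.imread("pics/w11.png");cv2.imwrite("pics/w11z.png",cv2.resize(p[190:310,220:340],None,fx=5,fy=5,interpolation=cv2.INTER_CUBIC))
E
```

```text
282.3602524682279 229.5425669333846
281.88870593861367 214.2884860499095
[0.54804125 0.37669679 0.08333903]
12248
[0.58075488 0.43677257 0.01030018]
[0.49394271 0.40893698 0.011875  ]
[0.5621584  0.44388078 0.23209673]
```

View pics/w11z.png

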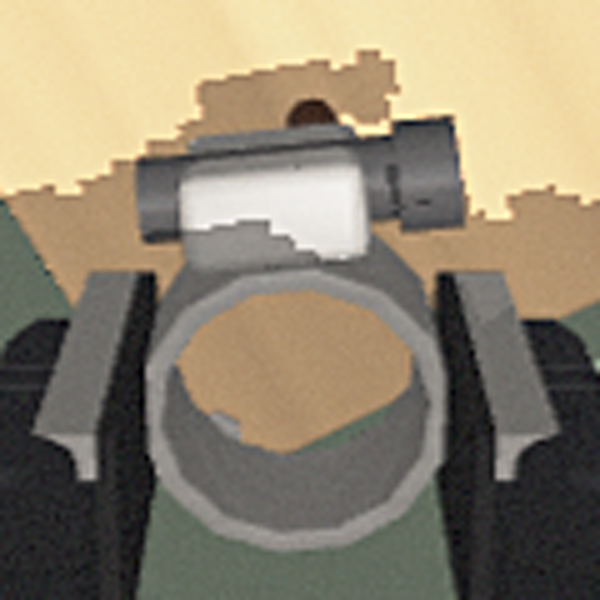

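```bash
python3 -m inch '[0.3,0.05,0,0, 0,0,-3,0, 0,0,-3,0, 0,0,-1.2,0, 0,0,0,0, 0,0,0,0]' - 40; python3 look.py w12
```

```text
t: 12.08
tcp_pos: [0.5538, 0.3783, 0.013]
tool_rot: [0.774, 0.633, 0.001, 0.0]
force: [0.4, -0.6, 0.1]
finger_gap: 0.336
t 12.075 tcp [553.8 378.3  13. ] jaw deg 168.54 toolz [ 0.002  0.001 -1.   ] gap 0.33649444444167864 F [ 0.4 -0.6  0.1]
```

View pics/w12.png

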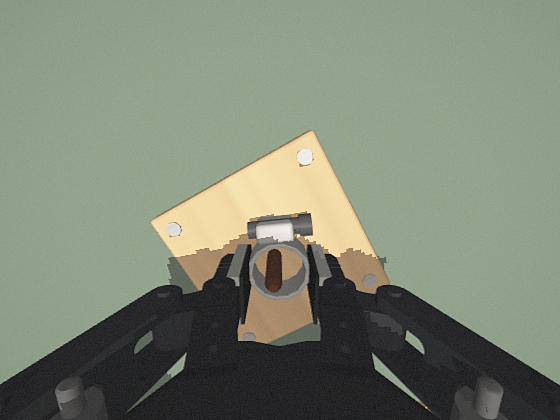

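```bash
python3 -m inch '[-0.2,0,-0.5,0, 0,0,0,0, 0,0,0,0]' - 40; python3 -m inch '[0,0,0,0,0,0,0,0,0,0,0,0]' 52; python3 look.py w13
```

```text
t: 12.5
tcp_pos: [0.5515, 0.3783, 0.0074]
tool_rot: [0.774, 0.633, 0.001, 0.0]
force: [0.4, 2.0, 2.9]
finger_gap: 0.338
t: 12.88
tcp_pos: [0.5508, 0.3778, 0.0066]
tool_rot: [0.774, 0.633, -0.0, -0.0]
force: [-0.2, 0.1, -0.3]
finger_gap: 0.524
t 12.875 tcp [550.8 377.8   6.6] jaw deg 168.54 toolz [-0.001 -0.    -1.   ] gap 0.524096494534866 F [-0.2  0.1 -0.3]
```

View pics/w13.png

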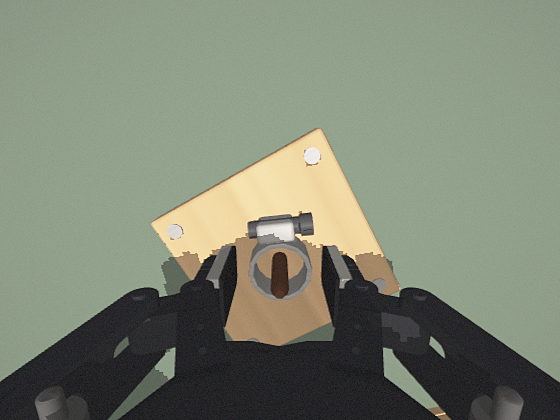

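```bash
python3 -m inch '[0,0,5,0, 0,0,5.5,0, -1.43,-5.62,0,0.03, -1.43,-5.62,0,0.03, -1.43,-5.62,0,0.03, -1.43,-5.62,0,0.03, -1.43,-5.62,0,0.03, -1.43,-5.62,0,0.03, -1.43,-5.62,0,0.03, -1.43,-5.62,0,0.03, -1.43,-5.62,0,0.03, 0,0,0,0,0,0,0,0]' 52; python3 look.py w14; python3 - <<'E'
from meas import *
d=np.load("pics/w14.npy");T=np.load("pics/w14_T.npy");W=cloud("wrist",d=d,T=T)
m=(d>0)&(W[...,2]>.02)&(W[...,2]<.04)&(np.hypot(W[...,0]-.4225,W[...,1]+.1277)<.03); P=W[m];print(len(P),rect(P),circ(P))
m=(d>0)&(W[...,2]>.01)&(W[...,2]<.04)&(np.hypot(W[...,0]-.4225,W[...,1]+.1277)<.03); P=W[m];print(len(P),rect(P),circ(P))
E
```

```text
t: 14.55
tcp_pos: [0.422, -0.1277, 0.1118]
tool_rot: [0.682, 0.731, 0.0, -0.0]
force: [-0.0, 0.7, 0.1]
finger_gap: 0.52
t 14.55 tcp [ 422.  -127.7  111.8] jaw deg 3.94 toolz [-0.     0.001 -1.   ] gap 0.5195697380889069 F [-0.   0.7  0.1]
448 (array([ 422.2, -128.5]), array([24. , 24.4]), 37.4) (array([ 0.42191397, -0.12786027]), np.float64(0.01041135194078944))
1291 (array([ 421.8, -128.4]), array([33.9, 38.4]), 14.1) (array([ 0.42176222, -0.12735048]), np.float64(0.012392918541823757))
```

View pics/w14.png

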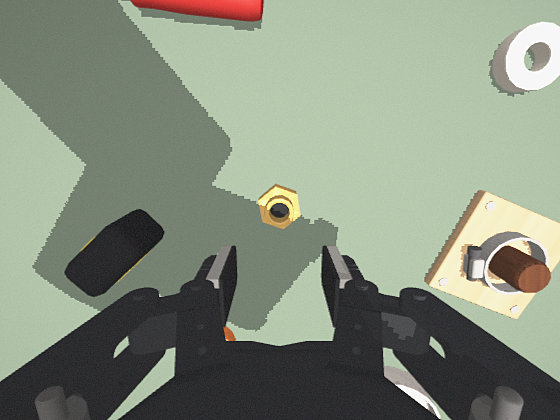

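```bash
python3 -m inch '[0,-0.05,-4.5,0.09, 0,0,-4,0.09, 0,0,-2.2,0, 0,0,-0.5,0, 0,0,0,0,0,0,0,0]' 56 40;  python3 -m inch '[0,0,0,0,0,0,0,0,0,0,0,0,0,0,0,0]' 20 50; python3 look.py w15
```

```text
t: 15.35
tcp_pos: [0.423, -0.1282, 0.0007]
tool_rot: [0.613, 0.79, 0.0, 0.001]
force: [-0.2, 0.7, 0.2]
finger_gap: 0.559
t: 15.85
tcp_pos: [0.4229, -0.1285, 0.001]
tool_rot: [0.614, 0.79, 0.0, 0.001]
force: [0.2, 1.7, 5.9]
finger_gap: 0.38
t 15.85 tcp [ 422.9 -128.5    1. ] jaw deg 14.31 toolz [ 0.002 -0.001 -1.   ] gap 0.37962310150851575 F [0.2 1.7 5.9]
```

View pics/w15.png

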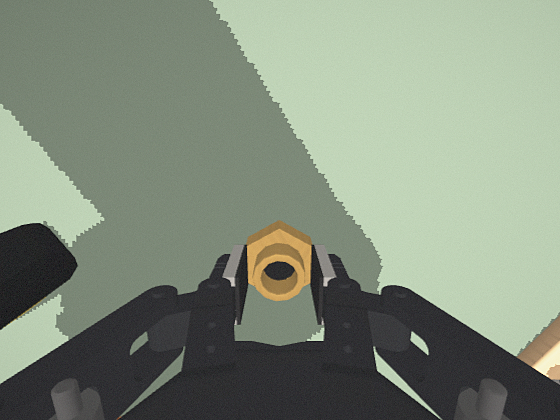

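```bash
python3 -m inch '[0,0,4,0, 0,0,5,0, 3.27,4.22,0,0, 3.27,4.22,0,0, 3.27,4.22,0,0, 3.27,4.22,0,0, 3.27,4.22,0,0, 3.27,4.22,0,0, 0,0,0,0,0,0,0,0]' - 50; python3 look.py w16
```

```text
t: 17.15
tcp_pos: [0.6171, 0.1247, 0.0896]
tool_rot: [0.613, 0.79, -0.001, -0.001]
force: [-0.7, -0.1, -2.3]
finger_gap: 0.373
t 17.15 tcp [617.1 124.7  89.6] jaw deg 14.36 toolz [-0.002 -0.    -1.   ] gap 0.3734195741207418 F [-0.7 -0.1 -2.3]
```

View pics/w16.png

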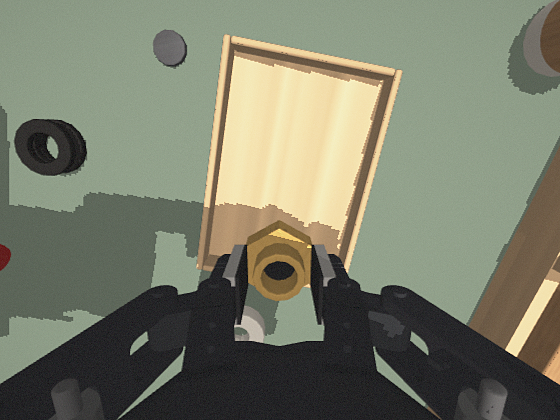

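Positioned over the tray's near half with the bushing level in the jaws; lowering to the floor.

```bash
python3 -m inch '[0.1,0,-3,0, 0,0,-3,0, 0,0,-1.4,0, 0,0,-0.5,0, 0,0,0,0,0,0,0,0]' - 50; python3 look.py w17
```

```text
t: 17.95
tcp_pos: [0.6203, 0.1248, 0.0119]
tool_rot: [0.613, 0.79, 0.001, 0.001]
force: [-0.1, 0.0, -0.3]
finger_gap: 0.377
t 17.95 tcp [620.3 124.8  11.9] jaw deg 14.32 toolz [ 0.002  0.    -1.   ] gap 0.37713246541050577 F [-0.1  0.  -0.3]
```

View pics/w17.png

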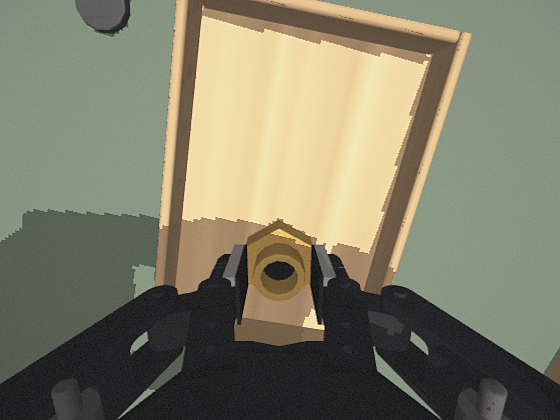

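```bash
python3 -m inch '[0,0,-0.3,0, 0,0,-0.25,0, 0,0,0,0, 0,0,0,0]' - 50; python3 -m inch '[0,0,0,0,0,0,0,0,0,0,0,0]' 52;  python3 look.py w18
```

```text
t: 18.5
tcp_pos: [0.6197, 0.1249, 0.0061]
tool_rot: [0.613, 0.79, 0.0, 0.0]
force: [-1.6, -0.3, 5.8]
finger_gap: 0.378
t: 18.88
tcp_pos: [0.6194, 0.1248, 0.005]
tool_rot: [0.613, 0.79, -0.0, -0.0]
force: [-1.1, 0.1, -0.3]
finger_gap: 0.521
t 18.875 tcp [619.4 124.8   5. ] jaw deg 14.32 toolz [-0. -0. -1.] gap 0.5209848750121004 F [-1.1  0.1 -0.3]
```

View pics/w18.png

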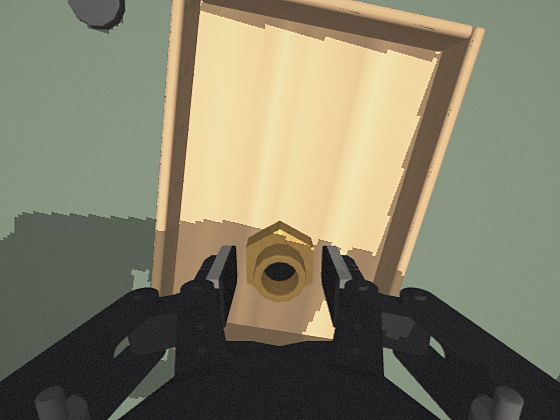

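```bash
python3 -m inch '[0,0,5,0, 0,0,6,0, -2.81,-4.5,0.2,-0.02, -2.81,-4.5,0.2,-0.02, -2.81,-4.5,0.2,-0.02, -2.81,-4.5,0,-0.02, -2.81,-4.5,0,-0.02, -2.81,-4.5,0,-0.02, -2.81,-4.5,0,-0.02, -2.81,-4.5,0,-0.02, -2.81,-4.5,0,-0.02, 0,0,0,0,0,0,0,0]' ; python3 look.py w19; python3 - <<'E'
from meas import *
d=np.load("pics/w19.npy");T=np.load("pics/w19_T.npy");W=cloud("wrist",d=d,T=T)
m=(d>0)&(W[...,2]>.038)&(W[...,2]<.055)&(np.hypot(W[...,0]-.3665,W[...,1]+.2798)<.035); P=W[m];print(len(P),rect(P),circ(P),np.median(P[:,2]))
E
```

```text
t: 20.55
tcp_pos: [0.3664, -0.2797, 0.1212]
tool_rot: [0.682, 0.731, 0.0, -0.0]
force: [1.0, 0.7, 0.0]
finger_gap: 0.528
t 20.55 tcp [ 366.4 -279.7  121.2] jaw deg 3.96 toolz [-0.     0.001 -1.   ] gap 0.5280238329488107 F [1.  0.7 0. ]
1007 (array([ 365.4, -280.9]), array([40.8, 41. ]), 66.9) (array([ 0.36525422, -0.28018692]), np.float64(0.018242273524025118)) 0.0454595306437465
```

View pics/w19.png

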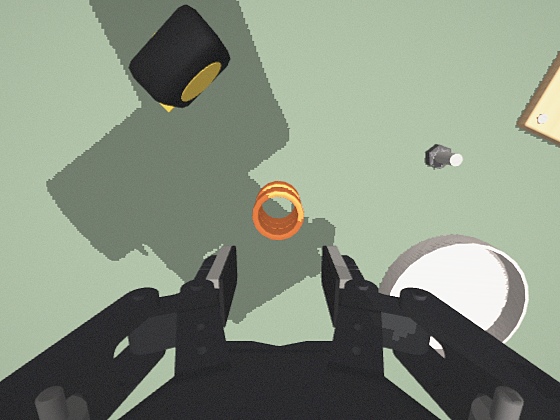

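```bash
python3 -m inch '[-0.05,-0.05,-4.5,0, 0,0,-4,0, 0,0,-2.7,0, 0,0,-0.7,0, 0,0,0,0,0,0,0,0]' 72 50;  python3 look.py w20
```

```text
t: 21.35
tcp_pos: [0.3668, -0.2808, 0.0033]
tool_rot: [0.682, 0.732, -0.0, 0.001]
force: [0.5, -0.7, -0.4]
finger_gap: 0.721
t 21.35 tcp [ 366.8 -280.8    3.3] jaw deg 4.06 toolz [ 0.001 -0.002 -1.   ] gap 0.7209044346455263 F [ 0.5 -0.7 -0.4]
```

View pics/w20.png

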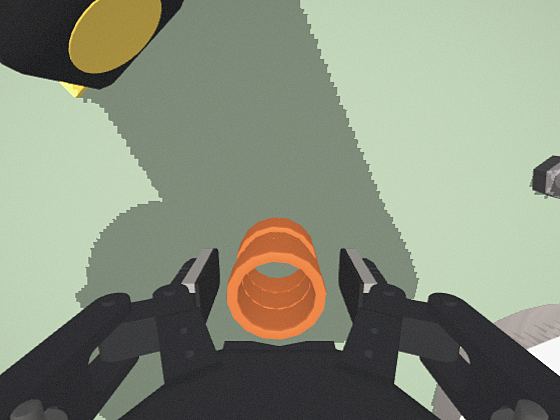

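```bash
python3 -m inch '[0,0,0,0,0,0,0,0,0,0,0,0,0,0,0,0]' 30 40; python3 -m inch '[0,0,3,0,0,0,4,0,0,0,4,0,0,0,0,0]' - 40; python3 look.py w21
```

```text
t: 21.9
tcp_pos: [0.3665, -0.2811, 0.0034]
tool_rot: [0.682, 0.731, -0.0, 0.001]
force: [1.1, 0.9, 5.9]
finger_gap: 0.478
t: 22.4
tcp_pos: [0.3674, -0.2823, 0.1152]
tool_rot: [0.682, 0.731, -0.001, 0.004]
force: [-0.1, -0.4, -0.3]
finger_gap: 0.479
t 22.4 tcp [ 367.4 -282.3  115.2] jaw deg 4.01 toolz [ 0.005 -0.006 -1.   ] gap 0.47852919666947025 F [-0.1 -0.4 -0.3]
```

View pics/w21.png

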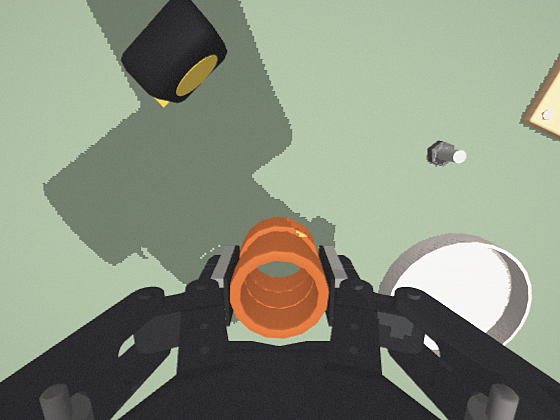

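```bash
python3 -m inch '[2.76,5.24,0,0, 2.76,5.24,0,0, 2.76,5.24,0,0, 2.76,5.24,0,0, 2.76,5.24,0,0, 2.76,5.24,0,0, 2.76,5.24,0,0, 2.76,5.24,0,0, 2.76,5.24,0,0, 0,0,0,0,0,0,0,0]' - 40; python3 look.py w22
```

```text
t: 23.82
tcp_pos: [0.6127, 0.1905, 0.1104]
tool_rot: [0.682, 0.732, -0.002, -0.001]
force: [-1.2, 0.0, -0.5]
finger_gap: 0.475
t 23.825 tcp [612.7 190.5 110.4] jaw deg 4.05 toolz [-0.004 -0.001 -1.   ] gap 0.4753741643864905 F [-1.2  0.  -0.5]
```

View pics/w22.png

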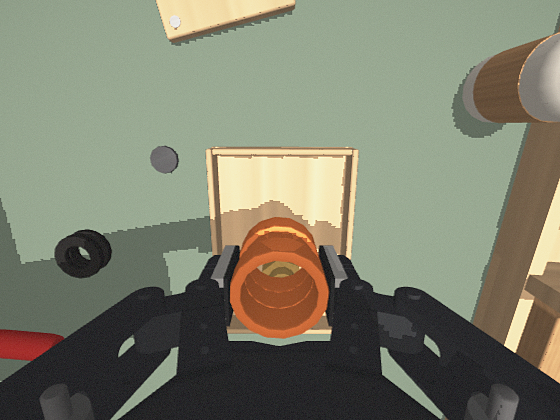

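```bash
python3 -m inch '[0.1,0,-3.5,0, 0,0,-3.5,0, 0,0,-2,0, 0,0,-0.7,0, 0,0,0,0,0,0,0,0]' - 40; python3 look.py w23
```

```text
t: 24.62
tcp_pos: [0.6165, 0.191, 0.0166]
tool_rot: [0.682, 0.731, 0.001, 0.001]
force: [0.6, -0.3, -0.1]
finger_gap: 0.479
t 24.625 tcp [616.5 191.   16.6] jaw deg 4.01 toolz [ 0.002  0.    -1.   ] gap 0.47872731725071493 F [ 0.6 -0.3 -0.1]
```

View pics/w23.png

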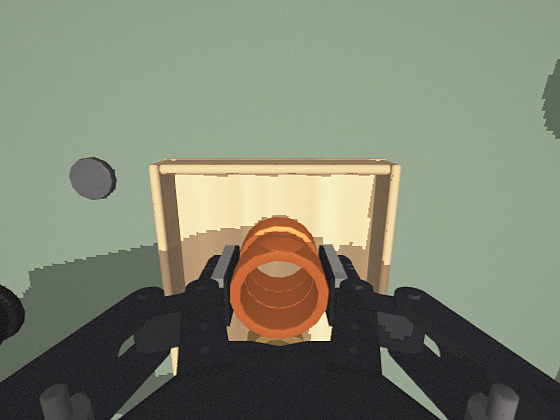

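```bash
python3 -m inch '[0,0,-0.4,0, 0,0,-0.4,0, 0,0,0,0, 0,0,0,0]' - 40; python3 -m inch '[0,0,0,0,0,0,0,0,0,0,0,0]' 60;  python3 look.py w24
```

```text
t: 25.18
tcp_pos: [0.6158, 0.1911, 0.0084]
tool_rot: [0.682, 0.732, 0.0, 0.0]
force: [-1.2, 0.4, 6.3]
finger_gap: 0.48
t: 25.55
tcp_pos: [0.6153, 0.1909, 0.007]
tool_rot: [0.682, 0.731, -0.0, -0.0]
force: [0.4, 0.2, 0.0]
finger_gap: 0.596
t 25.55 tcp [615.3 190.9   7. ] jaw deg 4.01 toolz [-0. -0. -1.] gap 0.5955133513466141 F [0.4 0.2 0. ]
```

View pics/w24.png

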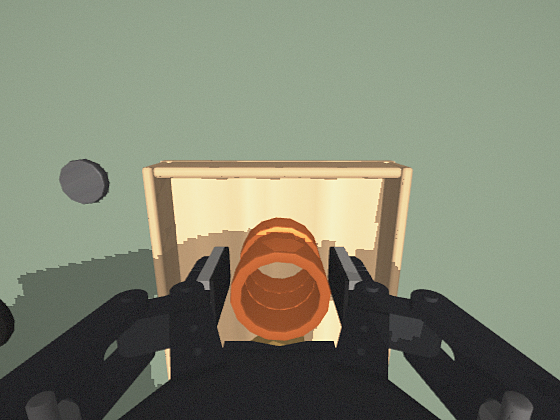

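```bash
python3 -m inch '[0,0,5,0, 0,0,6,0, -4.49,-1.47,0,0, -4.49,-1.47,0,0, -4.49,-1.47,0,0, -4.48,-1.46,0,0, 0,0,0,0,0,0,0,0]' ; python3 look.py w25; python3 - <<'E'
from meas import *
d=np.load("pics/w25.npy");T=np.load("pics/w25_T.npy");W=cloud("wrist",d=d,T=T)
m=(d>0)&(W[...,2]>.014)&(W[...,2]<.03)&(np.hypot(W[...,0]-.436,W[...,1]-.132)<.035); P=W[m];print(len(P),rect(P),circ(P),np.median(P[:,2]))
E
```

```text
t: 26.6
tcp_pos: [0.4373, 0.1323, 0.1176]
tool_rot: [0.682, 0.731, 0.001, 0.001]
force: [0.2, 0.2, 1.5]
finger_gap: 0.602
t 26.6 tcp [437.3 132.3 117.6] jaw deg 4.0 toolz [ 0.002  0.    -1.   ] gap 0.6016052211183919 F [0.2 0.2 1.5]
1267 (array([435.1, 132.6]), array([40.4, 40.9]), 2.9) (array([0.43486604, 0.13306908]), np.float64(0.016406317864209805)) 0.019655459552457955
```

View pics/w25.png

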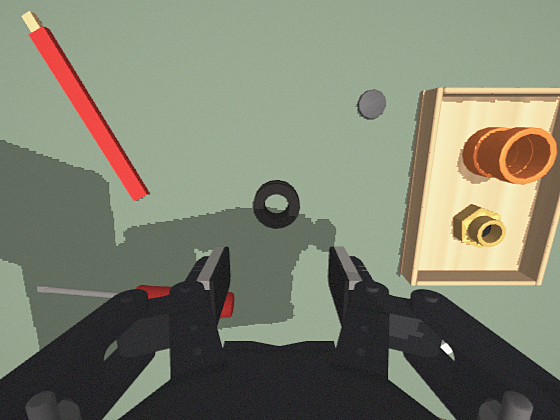

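```bash
python3 -m inch '[-0.1,0.05,-4.5,0, 0,0,-4.5,0, 0,0,-2.6,0, 0,0,-0.7,0, 0,0,0,0,0,0,0,0]' 72 50;  python3 -m inch '[0,0,0,0,0,0,0,0,0,0,0,0,0,0,0,0]' 30 40; python3 look.py w26
```

```text
t: 27.4
tcp_pos: [0.4361, 0.1329, -0.0048]
tool_rot: [0.682, 0.731, 0.001, 0.001]
force: [0.2, 0.0, -0.5]
finger_gap: 0.718
t: 27.9
tcp_pos: [0.4358, 0.1328, -0.0044]
tool_rot: [0.682, 0.732, 0.001, 0.001]
force: [-0.2, -0.0, 6.1]
finger_gap: 0.467
t 27.9 tcp [435.8 132.8  -4.4] jaw deg 4.03 toolz [ 0.003  0.    -1.   ] gap 0.4667534111450125 F [-0.2 -0.   6.1]
```

View pics/w26.png

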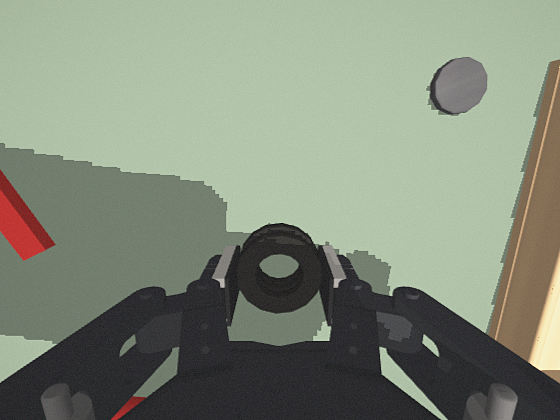

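```bash
python3 -m inch '[0,0,5,0, 0,0,6,0, 1.22,-5.56,0,0, 1.22,-5.56,0,0, 1.22,-5.56,0,0, 1.22,-5.56,0,0, 1.22,-5.56,0,0, 1.21,-5.55,0,0, 1.22,-5.55,0,0, 1.21,-5.55,0,0, 1.21,-5.55,0,0, 0,0,0,0,0,0,0,0]' - 40; python3 look.py w27
```

```text
t: 29.58
tcp_pos: [0.5436, -0.3664, 0.1042]
tool_rot: [0.682, 0.731, 0.0, -0.001]
force: [-0.1, -0.5, -0.1]
finger_gap: 0.47
t 29.575 tcp [ 543.6 -366.4  104.2] jaw deg 3.97 toolz [-0.001  0.002 -1.   ] gap 0.4704368940294501 F [-0.1 -0.5 -0.1]
```

View pics/w27.png

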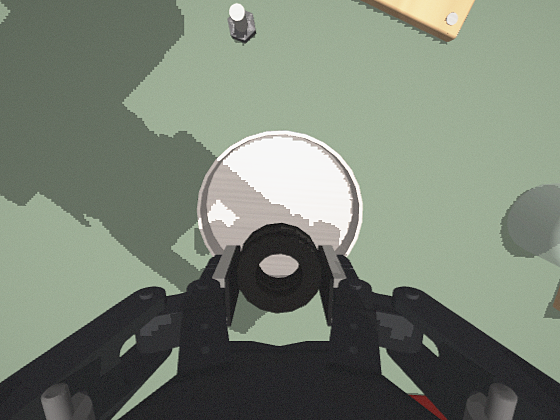

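```bash
python3 -m inch '[0.1,0,-4,0, 0,0,-3.5,0, 0,0,-1.8,0, 0,0,-0.7,0, 0,0,0,0,0,0,0,0]' - 40; python3 look.py w28
```

```text
t: 30.38
tcp_pos: [0.5463, -0.3679, 0.0056]
tool_rot: [0.682, 0.731, -0.0, 0.001]
force: [-0.2, -0.5, -0.8]
finger_gap: 0.468
t 30.375 tcp [ 546.3 -367.9    5.6] jaw deg 4.02 toolz [ 0.002 -0.002 -1.   ] gap 0.4677645648084966 F [-0.2 -0.5 -0.8]
```

View pics/w28.png

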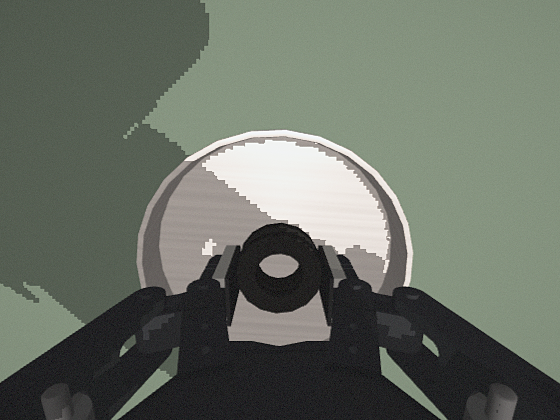

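```bash
python3 -m inch '[0,0,-0.35,0, 0,0,-0.35,0, 0,0,0,0, 0,0,0,0]' - 40; python3 -m inch '[0,0,0,0,0,0,0,0,0,0,0,0]' 62; python3 -m inch '[0,0,5,0,0,0,6,0,0,0,5,0,0,0,0,0,0,0,0,0]';  python3 look.py w29
```

```text
t: 30.92
tcp_pos: [0.5457, -0.3676, -0.0013]
tool_rot: [0.682, 0.731, -0.0, 0.0]
force: [-1.7, 1.4, 6.5]
finger_gap: 0.467
t: 31.3
tcp_pos: [0.5453, -0.3671, -0.0031]
tool_rot: [0.682, 0.731, -0.0, -0.0]
force: [0.4, 0.0, 0.2]
finger_gap: 0.62
t: 31.92
tcp_pos: [0.5449, -0.3667, 0.1567]
tool_rot: [0.682, 0.731, -0.0, -0.001]
force: [-0.7, 0.3, -0.8]
finger_gap: 0.624
t 31.925 tcp [ 544.9 -366.7  156.7] jaw deg 4.01 toolz [-0.001  0.001 -1.   ] gap 0.6236529897623488 F [-0.7  0.3 -0.8]
```

View pics/w29.png

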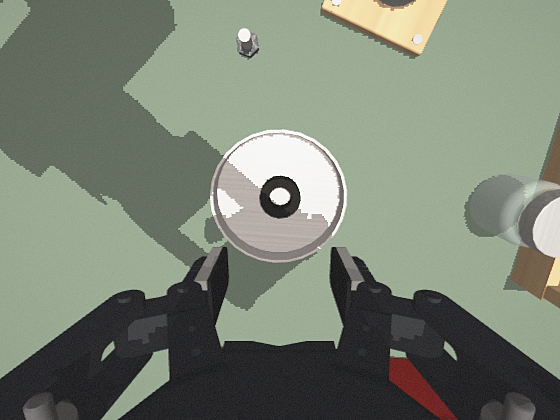

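```bash
python3 -m inch '[-4,-1,1,0,-4,-1,1,0,-4,-1,1,0,-4,-1,1,0,-4,-1,1,0,0,0,0,0,0,0,0,0]'; python3 - <<'E'
from meas import *
for n in ["scene","top"]:
    p,d=optics.snapshot(n); cv2.imwrite(f"pics/{n}1.png",p[:,:,::-1]); np.save(f"pics/{n}1.npy",d)
    W=cloud(n,d=d)
    for k,(x,y,r,z0,z1) in dict(large=(.633,-.163,.05,.02,.034),small=(.551,.3776,.04,.02,.034),bush=(.619,.1248,.03,.025,.045),coup=(.615,.1909,.03,.045,.06),grom=(.545,-.3675,.03,.016,.03)).items():
        m=(d>0)&(np.hypot(W[...,0]-x,W[...,1]-y)<r)&(W[...,2]>z0)&(W[...,2]<z1)
        P=W[m]; print(n,k,len(P),rect(P),np.percentile(P[:,2],[10,50,90]).round(4)) 
    p=p[:,:,::-1]
    a=p[110:260,90:500] if n=="top" else p[110:360,130:420]
    cv2.imwrite(f"pics/{n}1z.png",cv2.resize(a,None,fx=1.9 if n=="top" else 2.3,fy=1.9 if n=="top" else 2.3,interpolation=cv2.INTER_CUBIC))
print(manip.sense()["qd"].round(3))
E
```

```text
t: 32.85
tcp_pos: [0.3455, -0.4167, 0.2059]
tool_rot: [0.682, 0.731, 0.001, -0.001]
force: [1.4, -0.3, 0.8]
finger_gap: 0.622
scene large 178 (array([ 628.4, -161.6]), array([61.5, 67.9]), 53.9) [0.0221 0.0266 0.0307]
scene small 147 (array([554.4, 384. ]), array([41.2, 30.9]), 82.2) [0.0225 0.0272 0.0305]
scene bush 68 (array([621.6, 126.1]), array([23.8, 24.2]), 74.0) [0.0279 0.0323 0.0355]
scene coup 128 (array([617.4, 192.2]), array([42.6, 38.8]), 41.5) [0.0468 0.0513 0.0534]
scene grom 113 (array([ 546.9, -366.6]), array([39.8, 40.9]), 43.1) [0.0188 0.0228 0.0254]
top large 218 (array([ 627.1, -164.1]), array([64.3, 55.5]), 8.5) [0.0225 0.0275 0.0298]
top small 153 (array([552.5, 382.4]), array([44. , 31.3]), 80.4) [0.022  0.0265 0.0295]
top bush 64 (array([618.8, 125.3]), array([24.7, 22.3]), 47.1) [0.0282 0.0326 0.0344]
top coup 138 (array([614.6, 190.7]), array([39.9, 39. ]), 3.4) [0.0469 0.0505 0.0528]
top grom 216 (array([ 546. , -367.6]), array([40.6, 40.1]), 68.9) [0.0207 0.0229 0.0248]
[ 0.006 -0.004 -0.005 -0.001  0.001 -0.001]
```

View pics/top1z.png

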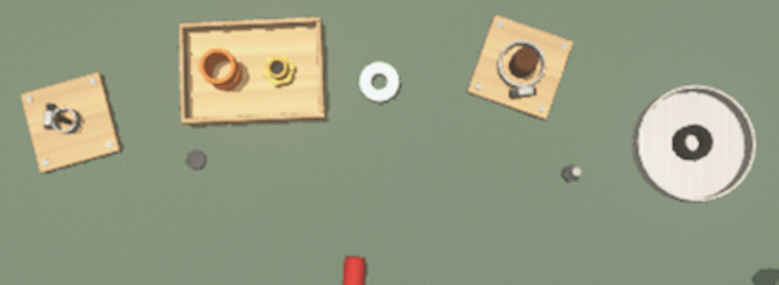

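View pics/scene1z.png

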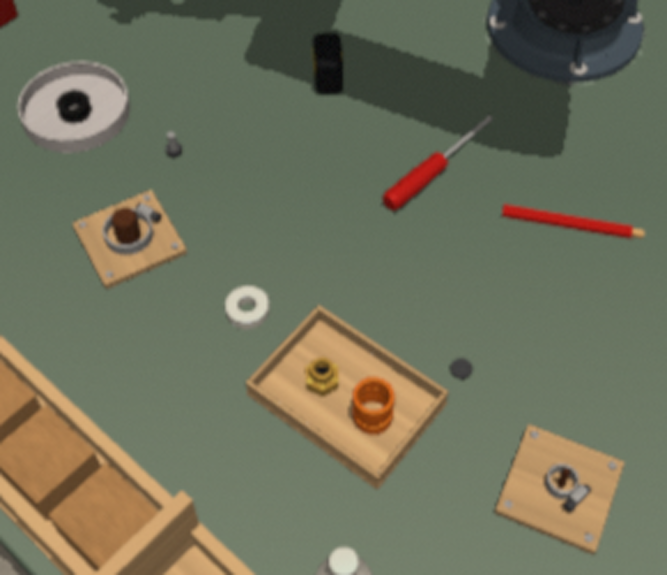

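```bash
python3 -m inch '[0,0,0,0,0,0,0,0,0,0,0,0]'; python3 -c "
from station import job
print(job.sign_off())"
```

```text
t: 33.33
tcp_pos: [0.3458, -0.4171, 0.2072]
tool_rot: [0.682, 0.732, 0.0, -0.0]
force: [0.2, -0.8, -0.6]
finger_gap: 0.613
the job is handed in; nothing more can be done
None
```

All five pieces are in their places and released, and I handed the job in at t = 33.3 s with the arm well clear. I worked in the order you gave: large clamp, small clamp, bushing, coupling, grommet.

The final top and scene pictures agree on every piece:

| Piece | Where it is | Top surface height measured | Expected |
|---|---|---|---|
| Large clamp | round the thick dowel, flat on its block | about 27–28 mm | 28 mm |
| Small clamp | round the thin dowel, flat on its block | about 27 mm | 28 mm |
| Bushing | upright on the tray floor, next to the coupling | about 33 mm | 33 mm |
| Coupling | upright on the tray floor, about 66 mm from the bushing | about 51 mm | 51 mm |
| Grommet | flat, near the middle of the dish | about 23 mm | 23 mm |

- **Missed grasp:** The first close on the large clamp shut above it without touching it. The fingertips measured about 10–16 mm behind the TCP, not 19 mm ahead as stated. I reopened, lowered the grasp by the measured amount, and used that for all the other pieces.
- **Camera agreement:** The two fixed cameras differed by about 1–3 mm in position, which is well inside the clearances.
- **Forces:** The largest wrist force I read was about 10 N, at the end of the small clamp grasp. I saw readings only at the end of each move.

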